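Rewind the ribbon cassette and take it out of the rewinder

TASK

Wind the crank of the bench rewinder clockwise (seen from above) against its steady drag until it suddenly turns light - the ribbon end has let go - and stop there, less than half a turn on. Then lift the cassette straight up out of its pocket by the fin, without straining it against the locking bolts, and set it down gently, upright and flat inside the steel tray. Leave the other things on the table where they are.

Things in the scene. Friction and masses are not known exactly. Their poses are not given: they have to be found in the camera images.
- rewinder: Hand rewinder fixed to the table: dark steel base plate 120 x 272 x 10 mm (x by y, from y = -147 to 125); low pocket with the cassette on its -y half; grey gear housing 104 x 128 mm, top 65 mm above the table, with the crank on its +y half. A small grey bolt block, 35 mm high, stands at the -y end. Origin: on the table; z up.
- pocket (a point): Centre of the pocket's floor, 10 mm above the table, at (0, -65) mm in the rewinder. Rim walls up to 25 mm above the table; play 3 mm each way in x, 1.7 mm in y. Two linked steel bolts, 24 mm above the table, one at each end, run into holes in the cassette's ends and lock it down (it can rise 3 mm). They draw back when the crank goes light; one turn later they come in again.
- crank_axis (a point): On the crank's vertical axis, 99 mm above the table. Turned clockwise from above, the knob drags 4 to 9 N after the first quarter turn (let go then, it springs back up to 30 degrees and stays). After 1 to 3.4 turns, different each time and not visible, the drag drops within a few degrees to 1 N or less, for about 0.6 turn; then it grows heavy and locks again.
- knob_grip (a point): Centre of the crank's upright black knob, a cylinder 18 mm in diameter, from 80 to 117 mm above the table, that spins freely on its pin: a gripper can hold it and keep its own orientation going round. It moves on a circle of 45 mm radius round crank_axis at constant height and starts anywhere on it. The steel arm below has its top at 80 mm.
- cassette: Closed grey ribbon cassette 70 x 90 x 30 mm (x by y by z), 0.22 kg, lying in the pocket with its axes along the rewinder's. Origin: centre of the underside; z up. On top stands a black grip fin, 10 mm thick along x, 46 mm long along y, from 30 to 61 mm above the underside. Bolt holes are in its +y and -y ends.
- cassette_fin (a point): Point inside the fin where it is gripped across its 10 mm thickness (fingers closing along the cassette's x): on the cassette's axis, 53 mm above its underside, 23 mm above its deck.
- tray: Open steel tray 183 x 133 x 20 mm (x by y by z), 0.5 kg, loose, with 2 mm walls and a 2 mm floor. Origin: centre of the underside on the table; z up.
- loupe: Bystander: black eyepiece loupe, loose; origin at the centre of its underside.
- carrier: Bystander: flat round wafer carrier, loose; origin at the centre of its underside.
- timer: Bystander: small bench timer, loose; origin at the centre of its underside.
- mask_box: Bystander: flat square mask box, loose; origin at the centre of its underside.
- chuck_puck: Bystander: round metal chuck, loose; origin at the centre of its underside.
- objective_case: Bystander: small black case with white lid, loose; origin at the centre of its underside.

How it is judged:
By the outcome, as a careful person would: the job done as asked, in the order asked, and still so for the second after the job is handed in, with the robot touching nothing.
It also fails if it takes over 72 s, if anything falls off the work surface, if the arm or the gripper's body presses on something with over 40 N, if the wrist force passes 120 N, or if a joint passes its speed limit or range.

ROBOT

A 6-joint arm with a two-finger parallel gripper is mounted at the origin on a cart in front of the work surface, level with it; the furniture and walls round the work are solid. World frame = base frame: x ahead of the robot, y to its left, z up, the work surface at z = 0. Lengths are in m, angles in rad, forces in N, time in s.
With the tool pointing down it reaches from about 0.35 to 0.85 m from the base axis. Payload 8.1 kg.
Tool frame: the origin (TCP) lies midway between the tips of the shut fingers; the grasp point (between the pads) lies 19 mm behind it; z points along the fingers, y is the direction in which the jaws open and shut (so a half turn about z gives the same grasp; the last joint's range is limited). The gripper opens to 93 mm and grips with 3 to 60 N. Pads are 15 mm wide; open, the fingers measure 128 mm over their backs; the gripper's body (75 mm by 188 mm) begins 65 mm behind the grasp point.
Start: joints at [1.134, 0.13, 1.488, -0, 1.523, -0.085], TCP at [0.207, 0.563, 0.219] pointing down, gripper open.
Joint ranges: [-2.96, 2.96], [-0.89, 2.26], [0.02, 2.5], [-1.34, 4.48], [0, 2.73], [-2.66, 2.66]. Speed limits (rad/s): [2.39, 2.39, 2.79, 3.14, 3.14, 3.14].

INTERFACE

Orientations are given as a rotation vector (axis times angle).
In Python, from plant import robot gives the robot as it stands. The module is installed in compiled form; this text tells all that it offers.
- The arm moves only by the shell command python3 -m pendant 'ROWS' [FORCE]. ROWS is JSON, a list of rows, each an object with "translation": the shift along the tool's x, y, z in mm, a list of three; "twist": the turn, a rotation vector about the tool's x, y, z in rad, a list of three; "grip": the opening, from -1 (shut) to 1 (fully open). A call has exactly 10 rows; each row shifts and turns the pose as measured when the row begins, along the tool's axes as they then stand; what a row does not reach is not made up. A row lasts 1/10 s, in which the tool goes at most 50 mm and 8.59 degrees, less where a joint would pass 70% of its speed; a pose out of reach is approached as far as the arm can. A call is refused whole if a number of a shift passes 50 or a number of a turn 0.15, either way. A call with a gripper value outside its range is refused whole. The fingers move at their own pace and stop on an object; FORCE is the grip in N (left out, the last holds). Time passes only in rows, so rows that do not move let the fingers close, or fill a call up. It gives the time, the measured TCP pose, the force and the opening at its end, in the units of the state.
- robot.read_state(): the state, without advancing time (a new reading comes with each control period).
- robot.read_camera(name): name is "side" or "top" or "wrist"; returns (picture, depth): 384x512x3 uint8, red, green, blue; 384x512 float32, m along the optical axis (not along the pixel's ray), 0 where there is no reading.
- robot.camera_info(name): a dict with "vertical_fov" (degrees; the focal length in pixels is half the picture's height over the tangent of half this angle, whatever the lens; pixels are square), "cx", "cy" (the principal point, pixels), "cam_to_world" (4x4, takes a point from camera to world coordinates). Camera axes: x right, y up, looking along -z (the intrinsics and any distortion apply to the point x, -y, -z); pixel columns grow to the right and rows downward; lengths in m; the calibration is good to about 2 mm. A picture is of the moment at which its call begins: read the wrist's pose just before it. camera_info takes no time and is no camera call; for the wrist camera it gives the pose at the moment of the call.
- robot.close_job(): hands the job in, once; it reports no verdict.
The state is a dict: "t": time; "q": joint angles; "dq": joint speeds; "joint_torque": joint torques, N m; "tool_pos": TCP position; "orientation": TCP orientation; "force": force on the tool from outside, world axes, zero at the start; "wrist_torque": the same for the moment, N m; "opening": finger opening in m.
Only numpy, scipy, OpenCV 4.12 (cv2) and the standard library are available. Lean on these libraries where they do the work, as an engineer would, in place of code of your own. Each camera call takes 0.05 s, during which the arm holds its last target. There are 200 camera calls.

## Working session

There is one attempt and no reset: what is moved stays moved. The work goes in short steps, Python scripts to look and compute and a shell command to move; the robot and the scene stay as the last step left them, time stands still between calls to the robot, and variables do not carry over. Pictures are saved under pics/ and viewed, about 8 in all and at most 12, crops included, and the job is handed in when it is done.

```bash
mkdir -p pics; ls
cat > h.py <<'E'
import numpy as np, cv2
from plant import robot
def snap(name,fn=None):
    info=robot.camera_info(name); im,d=robot.read_camera(name)
    if fn: cv2.imwrite('pics/'+fn,im[:,:,::-1])
    return im,d,info
def f_of(info): return 192/np.tan(np.radians(info['vertical_fov'])/2)
def ray(info,u,v):
    f=f_of(info); T=np.array(info['cam_to_world'])
    return T[:3,3],T[:3,:3]@np.array([(u-info['cx'])/f,-(v-info['cy'])/f,-1])
def onplane(info,u,v,z):
    o,r=ray(info,u,v); return o+r*(z-o[2])/r[2]
def cloud(info,d):
    f=f_of(info); T=np.array(info['cam_to_world']); v,u=np.mgrid[:384,:512]
    P=np.stack([(u-info['cx'])/f*d,-(v-info['cy'])/f*d,-d],-1)
    return P@T[:3,:3].T+T[:3,3]
def tri(i1,p1,i2,p2):
    o1,r1=ray(i1,*p1);o2,r2=ray(i2,*p2)
    s=np.linalg.lstsq(np.c_[r1,-r2],o2-o1,rcond=None)[0]
    a=o1+s[0]*r1;b=o2+s[1]*r2
    return (a+b)/2,np.linalg.norm(a-b)
E
python3 - <<'E'
from h import *
print(robot.read_state())
a=[]
for n in ['top','side']:
    im,d,i=snap(n,n+'0.png'); print(n,i, (d>0).mean()); a.append(im)
    np.savez('pics/'+n+'0.npz',im=im,d=d,**{k:i[k] for k in i})
E
```

```text
pics
{'t': 0.0, 'q': array([ 1.13359999e+00,  1.31187164e-01,  1.48924751e+00, -3.64484482e-05,
        1.52301116e+00, -8.54108312e-02]), 'dq': array([-0.00119477,  0.00131923,  0.00086968,  0.0003298 ,  0.00040999,
        0.00052215]), 'joint_torque': array([-3.40517021e-03, -5.59809387e+01, -4.91775978e+01,  7.63591100e-02,
        3.47837352e-02, -1.63655895e-04]), 'tool_pos': array([0.20650236, 0.56274166, 0.21758938]), 'orientation': array([-5.49657870e-01, -3.09268261e+00,  2.82652621e-03]), 'force': array([ 0.45943133, -0.36465049,  0.56429673]), 'wrist_torque': array([ 0.03267236, -0.03830703, -0.00314042]), 'opening': 0.09308634104037639}
top {'vertical_fov': 45.88099628105584, 'cx': 256.0993670811373, 'cy': 189.56378208009343, 'cam_to_world': array([[-0.30029341,  0.89581405, -0.32762946, -0.03970796],
       [-0.95380618, -0.28518439,  0.09446502,  0.27859042],
       [-0.00881172,  0.34086223,  0.94007196,  1.76236231],
       [ 0.        ,  0.        ,  0.        ,  1.        ]])} 0.9960072835286459
side {'vertical_fov': 57.37181469746361, 'cx': 254.4663875804787, 'cy': 192.20857405366195, 'cam_to_world': array([[-0.98278304,  0.09436745, -0.15884673,  0.39602854],
       [-0.18464355, -0.53258409,  0.82599089,  0.96169367],
       [-0.00665258,  0.84109986,  0.54083896,  0.65151052],
       [ 0.        ,  0.        ,  0.        ,  1.        ]])} 0.9956817626953125
```

View pics/top0.png

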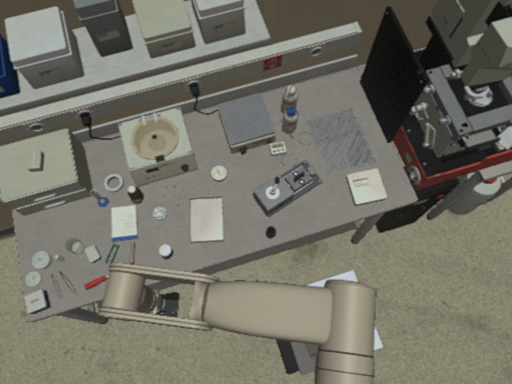

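View pics/side0.png

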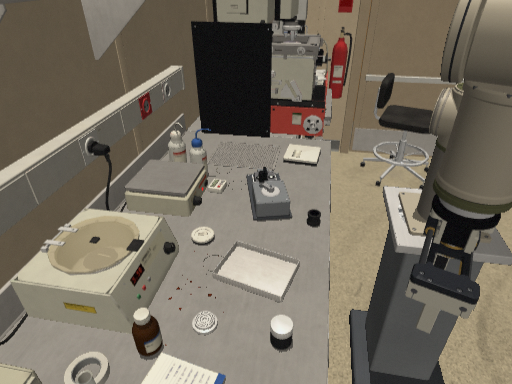

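The top view shows the rewinder at about (287,187), with the housing and crank on the left at (272,190) and the cassette on the right at (300,178). The tray is at (207,220), the loupe at (271,232), the mask box at (367,186) and the timer at (278,148). The side view agrees: tray at (258,269), rewinder at (268,195).

```bash
cat >> h.py <<'E'
def load(n):
    z=np.load('pics/'+n+'.npz'); return z['im'],z['d'],{k:z[k] for k in ('vertical_fov','cx','cy','cam_to_world')}
E
python3 - <<'E'
from h import *
im,d,i=load('top0'); C=cloud(i,d)
for n,u,v in [('tray',207,220),('house',268,198),('cass',297,180),('loupe',271,232),('mask',367,186),('timer',278,148),('carr',219,173),('puck',160,213),('case',166,251)]:
    print(n,C[v,u].round(3))
j=load('side0')
Cs=cloud(j[2],j[1])
for n,u,v in [('tray',258,269),('house',268,208)]: print('side',n,Cs[v,u].round(3))
# rewinder body cluster: height map
for nm,CC,dd in (('top',C,d),('side',Cs,j[1])):
    for lo,hi in((.055,.072),(.08,.13)):
        m=(dd>0)&(CC[...,2]>lo)&(CC[...,2]<hi)&(CC[...,0]>.45)&(CC[...,0]<.75)&(abs(CC[...,1])<.25)
        P=CC[m]; print(nm,lo,m.sum(),P.mean(0).round(3),P.min(0).round(3),P.max(0).round(3), cv2.minAreaRect((P[:,:2]*1000).astype(np.float32)))
i=robot.camera_info('wrist'); print(i)
im=cv2.imread('pics/top0.png')[130:280,150:400]; cv2.imwrite('pics/topc.png',cv2.resize(im,None,fx=3.2,fy=3.2,interpolation=cv2.INTER_CUBIC))
E
```

```text
tray [0.509 0.33  0.003]
house [0.504 0.074 0.065]
cass [ 0.55  -0.066  0.039]
loupe [0.374 0.103 0.041]
mask [ 0.445 -0.333  0.02 ]
timer [ 0.713 -0.039  0.03 ]
carr [0.686 0.228 0.014]
puck [0.589 0.501 0.021]
case [0.421 0.51  0.057]
side tray [ 0.512  0.321 -0.001]
side house [0.519 0.109 0.042]
top 0.055 669 [0.521 0.045 0.065] [ 0.455 -0.097  0.055] [0.75  0.118 0.072] ((620.4352416992188, 30.445785522460938), (289.41461181640625, 211.0385284423828), 15.84791374206543)
top 0.08 78 [0.54  0.033 0.094] [ 0.494 -0.08   0.08 ] [0.749 0.11  0.126] ((604.7039794921875, 62.872406005859375), (274.50860595703125, 131.56661987304688), 43.80070495605469)
side 0.055 746 [0.521 0.056 0.064] [ 0.458 -0.092  0.055] [0.749 0.12  0.072] ((581.2371826171875, 76.85586547851562), (277.432373046875, 201.8843994140625), 47.64976501464844)
side 0.08 85 [0.546 0.033 0.096] [0.512 0.016 0.08 ] [0.563 0.062 0.116] ((537.341552734375, 36.885398864746094), (22.110280990600586, 64.45460510253906), 46.68294143676758)
{'vertical_fov': 66.13836584591714, 'cx': 255.71065316930554, 'cy': 189.29319440556645, 'cam_to_world': array([[ 0.34418572, -0.91092287, -0.22749883,  0.14293947],
       [ 0.93890059,  0.33357606,  0.08480973,  0.58609141],
       [-0.00136696, -0.24278909,  0.97007814,  0.3838406 ],
       [ 0.        ,  0.        ,  0.        ,  1.        ]])}
```

View pics/topc.png

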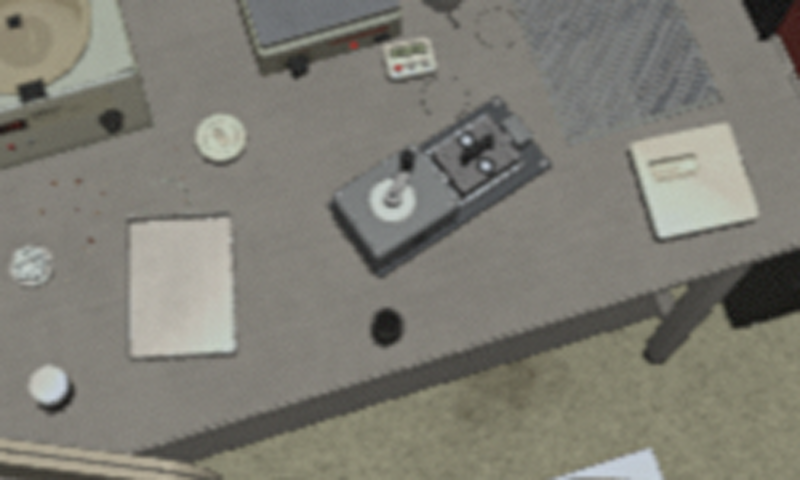

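The crop shows the same layout: the knob at about (407,160), up and to the right of the axis at (393,200), and the fin at about (480,148). Next I fit the rewinder from depth and move the wrist camera over it.

```bash
cat >> h.py <<'E'
from scipy.spatial.transform import Rotation as R
def plan(target,yaw,n=10,zfirst=False):
    """rows toward TCP target (m), tool down, tool-y at world yaw; straight line, rounded"""
    s=robot.read_state(); p=np.array(s['tool_pos']); Q=R.from_rotvec(s['orientation'])
    c,sn=np.cos(yaw),np.sin(yaw)
    T=R.from_matrix(np.array([[-sn*-1*-1,c,0],[c,sn,0],[0,0,-1]]).T if False else np.c_[[-sn*-1,-c,0],[c,sn,0],[0,0,-1]])
    # x = y cross z
    y=np.array([c,sn,0]);z=np.array([0,0,-1.]);T=R.from_matrix(np.c_[np.cross(y,z),y,z])
    rv=(Q.inv()*T).as_rotvec(); dp=np.array(target)-p
    print('from',p.round(4),'dp mm',(dp*1000).round(1),'rv',rv.round(3))
    for k in range(n):
        Qk=Q*R.from_rotvec(rv*k/n); print((Qk.inv().apply(dp/n)*1000).round(1).tolist(),(rv/n).round(3).tolist())
E
python3 - <<'E'
from h import *
for n in('top0','side0'):
    im,d,i=load(n); C=cloud(i,d)
    for lo,hi in((.058,.070),(.08,.13),(.03,.05)):
        m=(d>0)&(C[...,2]>lo)&(C[...,2]<hi)&(C[...,0]>.44)&(C[...,0]<.66)&(C[...,1]<.15)&(C[...,1]>-.18)
        P=C[m]; r=cv2.minAreaRect((P[:,:2]*1000).astype(np.float32)); print(n,lo,m.sum(),P.mean(0).round(3),r)
plan([.51,-.0,.25],np.radians(16),16)
E
```

```text
top0 0.058 530 [0.517 0.044 0.065] ((531.755859375, 5.272369384765625), (104.81824493408203, 211.07037353515625), 15.28203296661377)
top0 0.08 77 [0.537 0.031 0.094] ((545.7012329101562, -4.8292083740234375), (50.626365661621094, 141.15232849121094), 23.915786743164062)
top0 0.03 445 [ 0.548 -0.065  0.04 ] ((532.7416381835938, -21.690689086914062), (97.7030029296875, 266.06097412109375), 14.480337142944336)
side0 0.058 698 [0.521 0.055 0.064] ((534.9292602539062, 9.516883850097656), (103.46894073486328, 210.41525268554688), 17.283926010131836)
side0 0.08 85 [0.546 0.033 0.096] ((537.341552734375, 36.885398864746094), (22.110280990600586, 64.45460510253906), 46.68294143676758)
side0 0.03 352 [0.532 0.025 0.039] ((550.3328857421875, -14.552566528320312), (101.23883819580078, 273.30517578125), 20.37724494934082)Traceback (most recent call last):
  File "<stdin>", line 7, in <module>
  File "h.py", line 29, in plan
    T=R.from_matrix(np.array([[-sn*-1*-1,c,0],[c,sn,0],[0,0,-1]]).T if False else np.c_[[-sn*-1,-c,0],[c,sn,0],[0,0,-1]])
  File "scipy/spatial/transform/_rotation.pyx", line 1143, in scipy.spatial.transform._rotation.Rotation.from_matrix
ValueError: Non-positive determinant (left-handed or null coordinate frame) in rotation matrix 0: [[ 0.27563736  0.9612617   0.        ]
 [-0.9612617   0.27563736  0.        ]
 [ 0.          0.         -1.        ]].
```

```bash
sed -i '/if False else/d' h.py
python3 -c "
from h import *
plan([.52,-.01,.26],np.radians(16),16)"
```

```text
from [0.2065 0.5628 0.2177] dp mm [ 313.5 -572.8   42.3] rv [-0.002  0.001  0.94 ]
[-30.7, -26.9, -2.6] [-0.0, 0.0, 0.059]
[-32.3, -25.0, -2.6] [-0.0, 0.0, 0.059]
[-33.7, -23.1, -2.6] [-0.0, 0.0, 0.059]
[-35.0, -21.1, -2.6] [-0.0, 0.0, 0.059]
[-36.1, -19.0, -2.6] [-0.0, 0.0, 0.059]
[-37.2, -16.8, -2.6] [-0.0, 0.0, 0.059]
[-38.1, -14.6, -2.6] [-0.0, 0.0, 0.059]
[-38.9, -12.3, -2.6] [-0.0, 0.0, 0.059]
[-39.6, -10.0, -2.6] [-0.0, 0.0, 0.059]
[-40.1, -7.7, -2.6] [-0.0, 0.0, 0.059]
[-40.5, -5.3, -2.6] [-0.0, 0.0, 0.059]
[-40.7, -2.9, -2.6] [-0.0, 0.0, 0.059]
[-40.8, -0.5, -2.6] [-0.0, 0.0, 0.059]
[-40.8, 1.8, -2.6] [-0.0, 0.0, 0.059]
[-40.6, 4.2, -2.6] [-0.0, 0.0, 0.059]
[-40.3, 6.6, -2.6] [-0.0, 0.0, 0.059]
```

```bash
python3 -m pendant '[{"translation":[-31,-27,-3],"twist":[0,0,0.06],"grip":1},{"translation":[-32,-25,-3],"twist":[0,0,0.06],"grip":1},{"translation":[-34,-23,-3],"twist":[0,0,0.06],"grip":1},{"translation":[-35,-21,-3],"twist":[0,0,0.06],"grip":1},{"translation":[-36,-19,-3],"twist":[0,0,0.06],"grip":1},{"translation":[-37,-17,-3],"twist":[0,0,0.06],"grip":1},{"translation":[-38,-15,-3],"twist":[0,0,0.06],"grip":1},{"translation":[-39,-12,-3],"twist":[0,0,0.06],"grip":1},{"translation":[-40,-10,-3],"twist":[0,0,0.06],"grip":1},{"translation":[-40,-8,-3],"twist":[0,0,0.06],"grip":1}]'; python3 -c "
from h import *
plan([.52,-.01,.26],np.radians(16),10)"
```

```text
t: 1.1
tool_pos: [0.3987, 0.1901, 0.2431]
orientation: [-1.457, -2.78, 0.017]
force: [0.2, 0.5, 0.0]
opening: 0.0927
from [0.3987 0.1901 0.2431] dp mm [ 121.3 -200.1   16.9] rv [-0.01   0.004  0.326]
[-23.4, -1.4, -1.6] [-0.001, 0.0, 0.033]
[-23.4, -0.7, -1.6] [-0.001, 0.0, 0.033]
[-23.4, 0.1, -1.6] [-0.001, 0.0, 0.033]
[-23.4, 0.9, -1.6] [-0.001, 0.0, 0.033]
[-23.3, 1.6, -1.7] [-0.001, 0.0, 0.033]
[-23.3, 2.4, -1.7] [-0.001, 0.0, 0.033]
[-23.2, 3.2, -1.7] [-0.001, 0.0, 0.033]
[-23.1, 3.9, -1.7] [-0.001, 0.0, 0.033]
[-22.9, 4.7, -1.7] [-0.001, 0.0, 0.033]
[-22.8, 5.4, -1.7] [-0.001, 0.0, 0.033]
```

```bash
python3 -m pendant '[{"translation":[-30,-1,-2],"twist":[0,0,0.04],"grip":1},{"translation":[-30,0,-2],"twist":[0,0,0.04],"grip":1},{"translation":[-30,0,-2],"twist":[0,0,0.04],"grip":1},{"translation":[-30,1,-2],"twist":[0,0,0.04],"grip":1},{"translation":[-30,2,-2],"twist":[0,0,0.04],"grip":1},{"translation":[-30,4,-2],"twist":[0,0,0.04],"grip":1},{"translation":[-30,5,-2],"twist":[0,0,0.04],"grip":1},{"translation":[-24,7,-2],"twist":[0,0,0.04],"grip":1},{"translation":[0,0,0],"twist":[0,0,0],"grip":1},{"translation":[0,0,0],"twist":[0,0,0],"grip":1}]'
python3 - <<'E'
from h import *
im,d,i=snap('wrist','w1.png'); np.savez('pics/w1.npz',im=im,d=d,**i)
s=robot.read_state();print(s['tool_pos'],s['orientation'],s['q'])
C=cloud(i,d); print((d>0).mean())
for lo,hi in((.058,.070),(.075,.085),(.11,.125),(.035,.045),(.064,.08)):
    m=(d>0)&(C[...,2]>lo)&(C[...,2]<hi)&(C[...,0]>.44)&(C[...,0]<.66)&(C[...,1]<.15)&(C[...,1]>-.18)
    P=C[m]; v,u=np.nonzero(m)
    if len(P): print(lo,m.sum(),P.mean(0).round(4),u.mean(),v.mean(),cv2.minAreaRect((P[:,:2]*1000).astype(np.float32)))
E
```

```text
t: 2.1
tool_pos: [0.522, -0.027, 0.2567]
orientation: [-1.909, -2.489, 0.023]
force: [-0.3, 0.1, -0.0]
opening: 0.093
[ 0.52182506 -0.02683254  0.25668126] [-1.90850678 -2.48916149  0.02293236] [-0.1420137  -0.08057251  1.63387356 -0.01034993  1.59972581 -0.40480909]
0.9891713460286459
0.058 8829 [0.5206 0.0476 0.0654] 274.212708120965 109.17148034885038 ((535.0751953125, 4.836540222167969), (104.05704498291016, 211.9691162109375), 16.529726028442383)
0.075 604 [0.5314 0.0412 0.0814] 282.45529801324506 118.1092715231788 ((533.4738159179688, 41.112937927246094), (20.984966278076172, 50.47916793823242), 53.34043502807617)
0.11 241 [0.5549 0.0205 0.116 ] 301.31120331950206 144.66390041493776 ((555.4839477539062, 20.41068458557129), (17.32691764831543, 17.4456844329834), 31.027681350708008)
0.035 3105 [ 0.5592 -0.0767  0.04  ] 275.54299516908213 208.85152979066024 ((561.6378784179688, -84.51544189453125), (70.07670593261719, 130.5966339111328), 17.003459930419922)
0.064 7956 [0.5225 0.0438 0.0663] 274.9413021618904 112.7272498743087 ((535.291748046875, 3.939788818359375), (100.41905212402344, 210.11302185058594), 16.43631935119629)
```

View pics/w1.png

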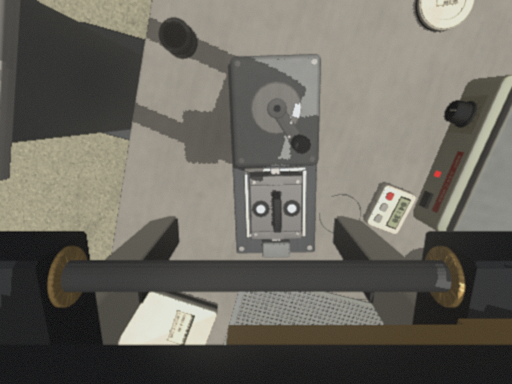

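The wrist view shows the axis hub at (277,107), the knob at (301,144), and the fin at (277,210) between two white bosses at (261,209) and (291,208). The timer is at (393,208).

Run:
```python
from h import *
im,d,i=load('w1'); C=cloud(i,d)
for u,v in [(277,107),(277,100),(262,107),(301,144),(277,195),(277,210),(277,225),(261,209),(291,208),(291,203),(275,172),(275,249),(289,126),(265,190)]: print(u,v,C[v,u].round(4))
# fin: z>.055 in pocket region
m=(d>0)&(C[...,2]>.060)&(C[...,2]<.08)&(abs(C[...,1]+.075)<.05)&(abs(C[...,0]-.555)<.06)
v,u=np.nonzero(m); P=C[m]; print('fin',m.sum(),P.mean(0).round(4),P.max(0).round(4),(u.min(),u.max(),v.min(),v.max()),cv2.minAreaRect((P[:,:2]*1000).astype(np.float32)))
m=(d>0)&(abs(C[...,2]-.065)<.002)&(C[...,1]>-.035)&(C[...,1]<.15)&(C[...,0]>.44)&(C[...,0]<.62)
k=cv2.morphologyEx(m.astype(np.uint8),cv2.MORPH_CLOSE,np.ones((41,41)));k=cv2.morphologyEx(k,cv2.MORPH_OPEN,np.ones((25,25)))
P=C[(k>0)&m]; r=cv2.minAreaRect((P[:,:2]*1000).astype(np.float32)); print('housing',r)
# hub
m=(d>0)&(C[...,2]>.088)&(C[...,2]<.105)&(np.hypot(C[...,0]-.52,C[...,1]-.05)<.03); P=C[m];print('hub',m.sum(),P.mean(0).round(4),P.min(0).round(4),P.max(0).round(4))
print(onplane(i,277,107,.099))
# tray
im,d,i=load('top0');C=cloud(i,d)
g=im.astype(int); m=(abs(C[...,2])<.03)&(abs(C[...,0]-.51)<.14)&(abs(C[...,1]-.33)<.11)&(g.min(-1)>150)
v,u=np.nonzero(m);print('traymask',m.sum(),u.min(),u.max(),v.min(),v.max())
Q=np.array([onplane(i,a,b,.01)[:2] for a,b in zip(u,v)]);print(cv2.minAreaRect((Q*1000).astype(np.float32)))
```

```text
277 107 [0.5219 0.0511 0.0853]
277 100 [0.5198 0.0582 0.0852]
262 107 [0.5059 0.0472 0.0688]
301 144 [0.5543 0.0211 0.1167]
277 195 [ 0.5534 -0.0527  0.0564]
277 210 [ 0.557  -0.0679  0.0705]
277 225 [ 0.5625 -0.087   0.071 ]
261 209 [ 0.5399 -0.0808  0.0422]
291 208 [ 0.5783 -0.0683  0.0438]
291 203 [ 0.5769 -0.0626  0.04  ]
275 172 [ 0.5455 -0.0292  0.0287]
275 249 [ 0.5755 -0.1354  0.0357]
289 126 [0.541  0.0349 0.0807]
265 190 [ 0.5382 -0.0544  0.0396]
fin 351 [ 0.5552 -0.0709  0.0696] [ 0.569  -0.0251  0.0732] (np.int64(238), np.int64(281), np.int64(164), np.int64(232)) ((539.1148681640625, -54.03410339355469), (27.80201530456543, 101.64969635009766), 43.12250900268555)
housing ((522.9392700195312, 44.99602508544922), (101.294921875, 124.81700134277344), 16.80984878540039)<stdin>:11: RuntimeWarning: Mean of empty slice.
  ret = um.true_divide(
Traceback (most recent call last):
ValueError: zero-size array to reduction operation minimum which has no identity
```

Checks so far:
- Knob to axis is 45.0 mm and the knob top is at 116.5 mm.
- The hub top is at only 85 mm, so the finger tips clear it at z = 0.088.
- The bosses on the deck stand about 4 mm high, so the fin grip has to be slightly higher than nominal.

Next I hover over the knob.

```bash
python3 -c "
from h import *
plan([.555,.0205,.150],np.radians(16.7),8)"
```

```text
from [ 0.5218 -0.0268  0.2567] dp mm [  33.2   47.3 -106.7] rv [-0.015  0.005 -0.029]
[4.7, 5.7, 13.2] [-0.002, 0.001, -0.004]
[4.7, 5.7, 13.2] [-0.002, 0.001, -0.004]
[4.6, 5.7, 13.3] [-0.002, 0.001, -0.004]
[4.6, 5.7, 13.3] [-0.002, 0.001, -0.004]
[4.6, 5.7, 13.3] [-0.002, 0.001, -0.004]
[4.6, 5.7, 13.3] [-0.002, 0.001, -0.004]
[4.5, 5.7, 13.3] [-0.002, 0.001, -0.004]
[4.5, 5.7, 13.3] [-0.002, 0.001, -0.004]
```

```bash
python3 -m pendant '[{"translation":[5,6,14],"twist":[-0.002,0.001,-0.004],"grip":0.1},{"translation":[5,6,14],"twist":[-0.002,0.001,-0.004],"grip":0.1},{"translation":[5,6,14],"twist":[-0.002,0.001,-0.004],"grip":0.1},{"translation":[5,6,14],"twist":[-0.002,0.001,-0.004],"grip":0.1},{"translation":[5,6,14],"twist":[-0.002,0.001,-0.004],"grip":0.1},{"translation":[5,6,14],"twist":[-0.002,0.001,-0.004],"grip":0.1},{"translation":[5,6,14],"twist":[-0.002,0.001,-0.004],"grip":0.1},{"translation":[3,5,12],"twist":[-0.002,0.001,-0.004],"grip":0.1},{"translation":[0,0,0],"twist":[0,0,0],"grip":0.1},{"translation":[0,0,0],"twist":[0,0,0],"grip":0.1}]'
python3 - <<'E'
from h import *
im,d,i=snap('wrist','w2.png'); np.savez('pics/w2.npz',im=im,d=d,**i)
s=robot.read_state();print(s['tool_pos'],s['orientation'])
C=cloud(i,d)
m=(d>0)&(C[...,2]>.112)&(C[...,2]<.121)&(np.hypot(C[...,0]-.555,C[...,1]-.02)<.025)
v,u=np.nonzero(m);P=C[m];print('knob',m.sum(),P.mean(0).round(4),u.mean(),v.mean(),cv2.minEnclosingCircle((P[:,:2]*1000).astype(np.float32)))
i1=load('w1')[2]; print('tri',tri(i1,(301.3,144.7),i,(u.mean(),v.mean())))
m=(d>0)&(C[...,2]>.083)&(C[...,2]<.088)&(np.hypot(C[...,0]-.522,C[...,1]-.051)<.02)
v,u=np.nonzero(m);P=C[m];print('hub',m.sum(),P.mean(0).round(4),P.min(0).round(4),P.max(0).round(4))
m=(d>0)&(C[...,2]>.066)&(C[...,2]<.075)&(np.hypot(C[...,0]-.557,C[...,1]+.07)<.03)
v,u=np.nonzero(m);P=C[m]
if len(P):print('fin',m.sum(),P.mean(0).round(4),cv2.minAreaRect((P[:,:2]*1000).astype(np.float32)))
plan([.555,.0205,.088],np.radians(16.7),5)
E
```

```text
t: 3.15
tool_pos: [0.5521, 0.0351, 0.13]
orientation: [-1.846, -2.529, -0.001]
force: [0.5, -0.1, 0.0]
opening: 0.0513
[0.55198098 0.03498337 0.13000628] [-1.84638945e+00 -2.52857031e+00 -5.89854788e-04]
knob 542 [0.5552 0.0217 0.116 ] 255.28413284132841 242.12730627306274 ((555.509521484375, 20.81705093383789), 9.466787338256836)
tri (array([0.55553451, 0.02028643, 0.11261004]), np.float64(8.993660381932955e-05))
hub 357 [0.5217 0.0504 0.0839] [0.5118 0.0404 0.083 ] [0.5317 0.0602 0.087 ]
fin 392 [ 0.5565 -0.0652  0.0703] ((557.0172729492188, -67.14895629882812), (10.622608184814453, 31.320261001586914), 16.323144912719727)
from [0.552 0.035 0.13 ] dp mm [  3.  -14.5 -42. ] rv [-0.006 -0.009  0.018]
[-3.0, -0.3, 8.4] [-0.001, -0.002, 0.004]
[-3.0, -0.3, 8.4] [-0.001, -0.002, 0.004]
[-3.0, -0.3, 8.4] [-0.001, -0.002, 0.004]
[-3.0, -0.3, 8.4] [-0.001, -0.002, 0.004]
[-3.0, -0.3, 8.4] [-0.001, -0.002, 0.004]
```

View pics/w2.png

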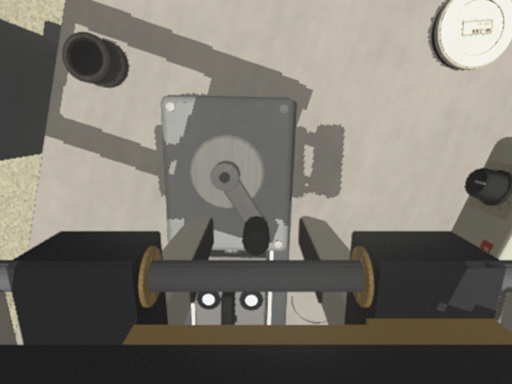

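The second view puts the knob at (256,235), between the open fingers. Depth and triangulation agree on x and y within about 1 mm. The triangulated height is about 4 mm low, because the occluded mask moves the centroid. Next I centre on the knob, descend and grip it.

```bash
python3 -m pendant '[{"translation":[-7,-0.5,0],"twist":[0,0,0.006],"grip":0.1},{"translation":[-6,-0.5,4],"twist":[0,0,0.006],"grip":0.1},{"translation":[0,0,10],"twist":[0,0,0.006],"grip":0.1},{"translation":[0,0,10],"twist":[0,0,0],"grip":0.1},{"translation":[0,0,8],"twist":[0,0,0],"grip":0.1},{"translation":[0,0,4],"twist":[0,0,0],"grip":0.1},{"translation":[0,0,0],"twist":[0,0,0],"grip":0.1},{"translation":[0,0,0],"twist":[0,0,0],"grip":0.1},{"translation":[0,0,0],"twist":[0,0,0],"grip":0.1},{"translation":[0,0,0],"twist":[0,0,0],"grip":0.1}]'
python3 -c "
from h import *
plan([.555,.0205,.088],np.radians(16.7),1)"
```

```text
t: 4.2
tool_pos: [0.5562, 0.0201, 0.0929]
orientation: [-1.875, -2.511, -0.003]
force: [-0.8, -1.3, -0.0]
opening: 0.0512
from [0.5562 0.0201 0.0929] dp mm [-1.2  0.4 -4.9] rv [-0.003 -0.007 -0.003]
[0.6, -1.0, 4.9] [-0.003, -0.007, -0.003]
```

```bash
python3 -m pendant '[{"translation":[0.5,-1,3],"twist":[0,-0.005,0],"grip":0.1},{"translation":[0,0,2],"twist":[0,0,0],"grip":-1},{"translation":[0,0,0],"twist":[0,0,0],"grip":-1},{"translation":[0,0,0],"twist":[0,0,0],"grip":-1},{"translation":[0,0,0],"twist":[0,0,0],"grip":-1},{"translation":[0,0,0],"twist":[0,0,0],"grip":-1},{"translation":[0,0,0],"twist":[0,0,0],"grip":-1},{"translation":[0,0,0],"twist":[0,0,0],"grip":-1},{"translation":[0,0,0],"twist":[0,0,0],"grip":-1},{"translation":[0,0,0],"twist":[0,0,0],"grip":-1}]' 30
cat >> h.py <<'E'
AX=np.array([.5218,.0507])
def crank(deg,n=10,yaw=np.radians(16.7),verbose=True):
    s=robot.read_state(); p=np.array(s['tool_pos']); Q=R.from_rotvec(s['orientation']); v=p[:2]-AX
    a=np.arctan2(v[1],v[0]); F=np.array(s['force']); t=np.array([np.sin(a),-np.cos(a)])
    print('r %.1f ang %.1f z %.4f  Ftan(+=drag) %.1f Frad %.1f Fz %.1f open %.4f t %.2f tau %s'%(np.hypot(*v)*1e3,np.degrees(a),p[2],-F[:2]@t,F[:2]@v/np.hypot(*v),F[2],s['opening'],s['t'],np.array(s['wrist_torque']).round(2)))
    pos=lambda x: AX+.045*np.array([np.cos(x),np.sin(x)])
    rows=[]
    for k in range(n):
        d=pos(a-np.radians(deg)*(k+1)/n)-pos(a-np.radians(deg)*k/n)
        rows.append((Q.inv().apply([d[0],d[1],0])*1e3).round(1).tolist()[:2])
    print(rows)
    y=np.array([np.cos(yaw),np.sin(yaw),0]);z=np.array([0,0,-1.])
    print('tilt/yaw err',(Q.inv()*R.from_matrix(np.c_[np.cross(y,z),y,z])).as_rotvec().round(3))
E
python3 -c "
from h import *
crank(90)"
```

```text
t: 5.2
tool_pos: [0.5556, 0.0205, 0.0885]
orientation: [-1.878, -2.516, 0.0]
force: [0.2, -0.3, 0.6]
opening: 0.0171
r 45.3 ang -41.7 z 0.0885  Ftan(+=drag) -0.1 Frad 0.3 Fz 0.6 open 0.0171 t 5.20 tau [-0.   -0.    0.03]
[[-3.2, -6.3], [-2.2, -6.7], [-1.1, -7.0], [-0.0, -7.1], [1.1, -7.0], [2.2, -6.7], [3.2, -6.3], [4.1, -5.7], [5.0, -5.0], [5.7, -4.2]]
tilt/yaw err [-0.001 -0.001 -0.003]
```

```bash
python3 -m pendant '[{"translation":[-3,-6.5,0],"twist":[0,0,0],"grip":-1},{"translation":[-2,-7,0],"twist":[0,0,0],"grip":-1},{"translation":[-1,-7,0],"twist":[0,0,0],"grip":-1},{"translation":[0,-7,0],"twist":[0,0,0],"grip":-1},{"translation":[1,-7,0],"twist":[0,0,0],"grip":-1},{"translation":[2,-7,0],"twist":[0,0,0],"grip":-1},{"translation":[3,-6.5,0],"twist":[0,0,0],"grip":-1},{"translation":[4,-6,0],"twist":[0,0,0],"grip":-1},{"translation":[5,-5,0],"twist":[0,0,0],"grip":-1},{"translation":[5.5,-4.5,0],"twist":[0,0,0],"grip":-1}]'
python3 -c "
from h import *
crank(100)"
```

```text
t: 6.2
tool_pos: [0.4906, 0.0188, 0.0886]
orientation: [1.877, 2.512, 0.023]
force: [15.2, 4.4, -11.1]
opening: 0.017
r 44.6 ang -134.3 z 0.0886  Ftan(+=drag) 7.8 Frad -13.8 Fz -11.1 open 0.0170 t 6.20 tau [ 0.6  -2.17  0.01]
[[7.2, -3.2], [7.6, -1.9], [7.8, -0.6], [7.8, 0.8], [7.5, 2.1], [7.1, 3.4], [6.4, 4.6], [5.5, 5.6], [4.4, 6.5], [3.2, 7.2]]
tilt/yaw err [ 0.015 -0.004 -0.004]
```

```bash
python3 -m pendant '[{"translation":[7,-3,0],"twist":[0.002,0,0],"grip":-1},{"translation":[7.5,-2,0],"twist":[0.002,0,0],"grip":-1},{"translation":[8,-0.5,0],"twist":[0.002,0,0],"grip":-1},{"translation":[8,1,0],"twist":[0.002,0,0],"grip":-1},{"translation":[7.5,2,0],"twist":[0.002,0,0],"grip":-1},{"translation":[7,3.5,0],"twist":[0.002,0,0],"grip":-1},{"translation":[6.5,4.5,0],"twist":[0.002,0,0],"grip":-1},{"translation":[5.5,5.5,0],"twist":[0.002,0,0],"grip":-1},{"translation":[4.5,6.5,0],"twist":[0.002,0,0],"grip":-1},{"translation":[3,7,0],"twist":[0.002,0,0],"grip":-1}]'
python3 -c "
from h import *
crank(100)"
```

```text
t: 7.2
tool_pos: [0.4863, 0.0772, 0.0882]
orientation: [-1.884, -2.513, 0.038]
force: [-14.1, 1.4, 13.2]
opening: 0.0174
r 44.4 ang 143.3 z 0.0882  Ftan(+=drag) 7.3 Frad 12.2 Fz 13.2 open 0.0174 t 7.20 tau [ 0.37  2.22 -0.04]
[[4.2, 6.7], [2.9, 7.3], [1.6, 7.7], [0.3, 7.8], [-1.1, 7.8], [-2.4, 7.5], [-3.7, 6.9], [-4.8, 6.2], [-5.8, 5.2], [-6.7, 4.2]]
tilt/yaw err [-0.02   0.014 -0.007]
```

```bash
python3 -m pendant '[{"translation":[4,7,0],"twist":[-0.002,0.001,0],"grip":-1},{"translation":[3,7.5,0],"twist":[-0.002,0.001,0],"grip":-1},{"translation":[1.5,7.5,0],"twist":[-0.002,0.001,0],"grip":-1},{"translation":[0.5,8,0],"twist":[-0.002,0.001,0],"grip":-1},{"translation":[-1,8,0],"twist":[-0.002,0.001,0],"grip":-1},{"translation":[-2.5,7.5,0],"twist":[-0.002,0.001,0],"grip":-1},{"translation":[-3.5,7,0],"twist":[-0.002,0.001,0],"grip":-1},{"translation":[-5,6,0],"twist":[-0.002,0.001,0],"grip":-1},{"translation":[-6,5,0],"twist":[-0.002,0.001,0],"grip":-1},{"translation":[-6.5,4,0],"twist":[-0.002,0.001,0],"grip":-1}]'
python3 -c "
from h import *
crank(100)"
```

```text
t: 8.2
tool_pos: [0.5399, 0.0919, 0.0886]
orientation: [-1.862, -2.495, 0.007]
force: [-0.4, 17.2, -0.4]
opening: 0.0175
r 45.0 ang 66.3 z 0.0886  Ftan(+=drag) 7.2 Frad 15.6 Fz -0.4 open 0.0175 t 8.20 tau [ 2.87 -0.32 -0.01]
[[-5.6, 5.5], [-6.4, 4.5], [-7.1, 3.3], [-7.6, 2.0], [-7.8, 0.7], [-7.8, -0.7], [-7.6, -2.1], [-7.1, -3.3], [-6.4, -4.5], [-5.5, -5.6]]
tilt/yaw err [-0.021 -0.02  -0.003]
```

```bash
python3 -m pendant '[{"translation":[-5.5,6,0],"twist":[-0.002,-0.002,0],"grip":-1},{"translation":[-6.5,5,0],"twist":[-0.002,-0.002,0],"grip":-1},{"translation":[-7,4,0],"twist":[-0.002,-0.002,0],"grip":-1},{"translation":[-8,2.5,0],"twist":[-0.002,-0.002,0],"grip":-1},{"translation":[-8,1.5,0],"twist":[-0.002,-0.002,0],"grip":-1},{"translation":[-8,0,0],"twist":[-0.002,-0.002,0],"grip":-1},{"translation":[-8,-1.5,0],"twist":[-0.002,-0.002,0],"grip":-1},{"translation":[-7.5,-3,0],"twist":[-0.002,-0.002,0],"grip":-1},{"translation":[-7,-4,0],"twist":[-0.002,-0.002,0],"grip":-1},{"translation":[-6,-5,0],"twist":[-0.002,-0.002,0],"grip":-1}]'
python3 -c "
from h import *
crank(100)"
```

```text
t: 9.2
tool_pos: [0.5643, 0.0352, 0.0888]
orientation: [-1.867, -2.519, -0.028]
force: [10.0, 3.5, -7.5]
opening: 0.0172
r 45.2 ang -20.1 z 0.0888  Ftan(+=drag) 6.7 Frad 8.2 Fz -7.5 open 0.0172 t 9.20 tau [ 0.44 -1.65 -0.06]
[[-5.8, -5.2], [-4.8, -6.2], [-3.7, -6.9], [-2.4, -7.5], [-1.1, -7.8], [0.3, -7.8], [1.6, -7.7], [2.9, -7.3], [4.2, -6.7], [5.2, -5.8]]
tilt/yaw err [ 0.011 -0.016  0.003]
```

```bash
python3 -m pendant '[{"translation":[-6,-5.5,0],"twist":[0.001,-0.002,0],"grip":-1},{"translation":[-5,-6.5,0],"twist":[0.001,-0.002,0],"grip":-1},{"translation":[-4,-7,0],"twist":[0.001,-0.002,0],"grip":-1},{"translation":[-3,-8,0],"twist":[0.001,-0.002,0],"grip":-1},{"translation":[-1.5,-8,0],"twist":[0.001,-0.002,0],"grip":-1},{"translation":[0,-8,0],"twist":[0.001,-0.002,0],"grip":-1},{"translation":[1,-8,0],"twist":[0.001,-0.002,0],"grip":-1},{"translation":[2.5,-7.5,0],"twist":[0.001,-0.002,0],"grip":-1},{"translation":[3.5,-7,0],"twist":[0.001,-0.002,0],"grip":-1},{"translation":[4.5,-6,0],"twist":[0.001,-0.002,0],"grip":-1}]'
python3 -c "
from h import *
crank(100)"
```

```text
t: 10.2
tool_pos: [0.4989, 0.0123, 0.0885]
orientation: [1.864, 2.515, 0.029]
force: [13.1, 6.0, -8.8]
opening: 0.0174
r 44.8 ang -120.8 z 0.0885  Ftan(+=drag) 8.1 Frad -11.9 Fz -8.8 open 0.0174 t 10.20 tau [ 0.95 -1.76  0.04]
[[6.2, -4.7], [7.0, -3.6], [7.5, -2.3], [7.8, -1.0], [7.8, 0.4], [7.7, 1.7], [7.2, 3.0], [6.6, 4.2], [5.8, 5.3], [4.8, 6.2]]
tilt/yaw err [ 0.022 -0.002  0.004]
```

```bash
python3 -m pendant '[{"translation":[6.5,-5,0],"twist":[0.003,0,0],"grip":-1},{"translation":[7.5,-4,0],"twist":[0.003,0,0],"grip":-1},{"translation":[8,-2.5,0],"twist":[0.003,0,0],"grip":-1},{"translation":[8,-1,0],"twist":[0.002,0,0],"grip":-1},{"translation":[8,0,0],"twist":[0.002,0,0],"grip":-1},{"translation":[8,1.5,0],"twist":[0.002,0,0],"grip":-1},{"translation":[8,2.5,0],"twist":[0,0,0],"grip":-1},{"translation":[7,4,0],"twist":[0,0,0],"grip":-1},{"translation":[6,5,0],"twist":[0,0,0],"grip":-1},{"translation":[5,6,0],"twist":[0,0,0],"grip":-1}]'
python3 -c "
from h import *
crank(100)"
```

```text
t: 11.2
tool_pos: [0.4833, 0.0729, 0.0881]
orientation: [1.861, 2.501, -0.004]
force: [-6.3, -4.7, 5.8]
opening: 0.0176
r 44.5 ang 150.0 z 0.0881  Ftan(+=drag) 7.2 Frad 3.1 Fz 5.8 open 0.0176 t 11.20 tau [-0.74  1.38 -0.  ]
[[4.9, 6.2], [3.7, 6.9], [2.5, 7.4], [1.1, 7.8], [-0.2, 7.8], [-1.6, 7.7], [-2.9, 7.3], [-4.1, 6.7], [-5.2, 5.9], [-6.2, 4.9]]
tilt/yaw err [0.012 0.021 0.   ]
```

```bash
python3 -m pendant '[{"translation":[5,6.5,0],"twist":[0.001,0.002,0],"grip":-1},{"translation":[4,7,0],"twist":[0.001,0.002,0],"grip":-1},{"translation":[3,7.5,0],"twist":[0.001,0.002,0],"grip":-1},{"translation":[1.5,8,0],"twist":[0,0.002,0],"grip":-1},{"translation":[0,8,0],"twist":[0,0.002,0],"grip":-1},{"translation":[-1.5,8,0],"twist":[0,0.002,0],"grip":-1},{"translation":[-2.5,8,0],"twist":[0,0,0],"grip":-1},{"translation":[-4,7,0],"twist":[0,0,0],"grip":-1},{"translation":[-5,6.5,0],"twist":[0,0,0],"grip":-1},{"translation":[-6,5.5,0],"twist":[0,0,0],"grip":-1}]'
python3 -c "
from h import *
crank(100)"
```

```text
t: 12.2
tool_pos: [0.5417, 0.0913, 0.0886]
orientation: [-1.869, -2.517, 0.011]
force: [3.7, 7.7, -2.6]
opening: 0.0174
r 45.2 ang 63.9 z 0.0886  Ftan(+=drag) 0.1 Frad 8.6 Fz -2.6 open 0.0174 t 12.20 tau [ 1.42 -0.67  0.02]
[[-5.8, 5.3], [-6.6, 4.2], [-7.3, 2.9], [-7.7, 1.6], [-7.8, 0.3], [-7.8, -1.1], [-7.5, -2.4], [-6.9, -3.7], [-6.2, -4.8], [-5.3, -5.8]]
tilt/yaw err [-0.01  -0.001  0.002]
```

The tangential drag has dropped to 0.1 N. I confirm with a short further turn of about 25°.

```bash
python3 -m pendant '[{"translation":[0,0,0],"twist":[0,0,0],"grip":-1},{"translation":[0,0,0],"twist":[0,0,0],"grip":-1},{"translation":[0,0,0],"twist":[0,0,0],"grip":-1},{"translation":[-2,2,0],"twist":[0,0,0],"grip":-1},{"translation":[-2,2,0],"twist":[0,0,0],"grip":-1},{"translation":[-2,2,0],"twist":[0,0,0],"grip":-1},{"translation":[-2.2,1.6,0],"twist":[0,0,0],"grip":-1},{"translation":[-2.4,1.5,0],"twist":[0,0,0],"grip":-1},{"translation":[-2.5,1.4,0],"twist":[0,0,0],"grip":-1},{"translation":[-2.5,1.2,0],"twist":[0,0,0],"grip":-1}]'
python3 -c "
from h import *
crank(100)"
```

```text
t: 13.2
tool_pos: [0.5575, 0.079, 0.0885]
orientation: [-1.869, -2.517, 0.01]
force: [0.2, 2.9, -1.7]
opening: 0.0175
r 45.6 ang 38.3 z 0.0885  Ftan(+=drag) 2.1 Frad 2.0 Fz -1.7 open 0.0175 t 13.20 tau [ 0.3  -0.41 -0.05]
[[-7.5, 2.2], [-7.8, 0.9], [-7.8, -0.5], [-7.6, -1.8], [-7.2, -3.1], [-6.5, -4.3], [-5.7, -5.4], [-4.7, -6.3], [-3.5, -7.0], [-2.2, -7.5]]
tilt/yaw err [-0.009 -0.002  0.002]
```

```bash
python3 -m pendant '[{"translation":[0,0,0],"twist":[0,0,0],"grip":-1},{"translation":[0,0,0],"twist":[0,0,0],"grip":-1},{"translation":[0,0,0],"twist":[0,0,0],"grip":-1},{"translation":[0,0,0],"twist":[0,0,0],"grip":-1},{"translation":[-1.5,0.4,0],"twist":[0,0,0],"grip":-1},{"translation":[-1.5,0.4,0],"twist":[0,0,0],"grip":-1},{"translation":[-1.5,0.3,0],"twist":[0,0,0],"grip":-1},{"translation":[-1.5,0.2,0],"twist":[0,0,0],"grip":-1},{"translation":[-1.5,0.2,0],"twist":[0,0,0],"grip":-1},{"translation":[-1.5,0.1,0],"twist":[0,0,0],"grip":-1}]'
python3 -c "
from h import *
crank(10,1)
for k in range(4): robot.read_camera('side'); crank(10,1)"|grep r\
```

```text
t: 14.2
tool_pos: [0.563, 0.07, 0.0885]
orientation: [-1.87, -2.518, 0.008]
force: [4.9, 2.4, -3.4]
opening: 0.0173
r 45.5 ang 25.1 z 0.0885  Ftan(+=drag) 0.1 Frad 5.5 Fz -3.4 open 0.0173 t 14.20 tau [ 0.43 -0.84 -0.01]
tilt/yaw err [-0.007 -0.001  0.002]
r 45.5 ang 24.7 z 0.0886  Ftan(+=drag) -0.4 Frad 5.8 Fz -3.6 open 0.0174 t 14.25 tau [ 0.38 -0.94 -0.03]
tilt/yaw err [-0.007 -0.001  0.002]
r 45.5 ang 24.8 z 0.0886  Ftan(+=drag) -1.5 Frad 4.8 Fz -4.2 open 0.0176 t 14.30 tau [ 0.32 -1.06  0.02]
tilt/yaw err [-0.007 -0.001  0.002]
r 45.5 ang 25.0 z 0.0886  Ftan(+=drag) -0.9 Frad 5.6 Fz -3.7 open 0.0177 t 14.35 tau [ 0.37 -1.03  0.03]
tilt/yaw err [-0.007 -0.001  0.002]
r 45.5 ang 25.0 z 0.0886  Ftan(+=drag) -0.4 Frad 5.6 Fz -4.2 open 0.0177 t 14.40 tau [ 0.3  -1.03  0.01]
tilt/yaw err [-0.007 -0.001  0.002]
```

The drag stays near 0 (it was 7 to 8 N before), so the ribbon end has let go. The crank is at most about 125° past the release point. I open the gripper, rise, and move over the fin.

```bash
python3 -m pendant '[{"translation":[0,0,0],"twist":[0,0,0],"grip":0.1},{"translation":[0,0,0],"twist":[0,0,0],"grip":0.1},{"translation":[0,0,0],"twist":[0,0,0],"grip":0.1},{"translation":[0,0,0],"twist":[0,0,0],"grip":0.1},{"translation":[0,0,-10],"twist":[0,0,0],"grip":0.1},{"translation":[0,0,-20],"twist":[0,0,0],"grip":0.1},{"translation":[0,0,-20],"twist":[0,0,0],"grip":0.1},{"translation":[0,0,-10],"twist":[0,0,0],"grip":0.1},{"translation":[0,0,0],"twist":[0,0,0],"grip":0.1},{"translation":[0,0,0],"twist":[0,0,0],"grip":0.1}]'
python3 -c "
from h import *
plan([.558,-.060,.145],np.radians(16.7),8)"
```

```text
t: 15.4
tool_pos: [0.561, 0.0689, 0.1522]
orientation: [-1.868, -2.515, 0.016]
force: [0.0, -0.3, -0.1]
opening: 0.0514
from [0.561  0.0689 0.1522] dp mm [  -3.  -128.9   -7.2] rv [-0.013 -0.001  0.002]
[-15.3, -5.0, 1.0] [-0.002, -0.0, 0.0]
[-15.3, -5.0, 0.9] [-0.002, -0.0, 0.0]
[-15.3, -5.0, 0.9] [-0.002, -0.0, 0.0]
[-15.3, -5.0, 0.9] [-0.002, -0.0, 0.0]
[-15.3, -5.0, 0.9] [-0.002, -0.0, 0.0]
[-15.3, -5.0, 0.9] [-0.002, -0.0, 0.0]
[-15.3, -5.0, 0.9] [-0.002, -0.0, 0.0]
[-15.3, -5.0, 0.9] [-0.002, -0.0, 0.0]
```

```bash
python3 -m pendant '[{"translation":[-10,-3,0],"twist":[-0.002,0,0],"grip":0.1},{"translation":[-15,-5,1],"twist":[-0.002,0,0],"grip":0.1},{"translation":[-15,-5,1],"twist":[-0.002,0,0],"grip":0.1},{"translation":[-15,-5,1],"twist":[-0.002,0,0],"grip":0.1},{"translation":[-15,-5,1],"twist":[-0.002,0,0],"grip":0.1},{"translation":[-15,-5,1],"twist":[-0.002,0,0],"grip":0.1},{"translation":[-15,-5,1],"twist":[-0.002,0,0],"grip":0.1},{"translation":[-10,-4,0],"twist":[0,0,0],"grip":0.1},{"translation":[0,0,0],"twist":[0,0,0],"grip":0.1},{"translation":[0,0,0],"twist":[0,0,0],"grip":0.1}]'
python3 - <<'E'
from h import *
im,d,i=snap('wrist','w3.png'); np.savez('pics/w3.npz',im=im,d=d,**i)
s=robot.read_state();print(s['tool_pos'],s['orientation'])
C=cloud(i,d)
m=(d>0)&(C[...,2]>.066)&(C[...,2]<.075)&(np.hypot(C[...,0]-.558,C[...,1]+.07)<.03)
v,u=np.nonzero(m);P=C[m];r=cv2.minAreaRect((P[:,:2]*1000).astype(np.float32));print('fin',m.sum(),P.mean(0).round(4),r,u.min(),u.max(),v.min(),v.max())
m=(d>0)&(C[...,2]>.037)&(C[...,2]<.042)&(np.hypot(C[...,0]-.558,C[...,1]+.07)<.06)
P=C[m];print('deck',m.sum(),P.mean(0).round(4),cv2.minAreaRect((P[:,:2]*1000).astype(np.float32)))
m=(d>0)&(C[...,2]>.112)&(C[...,2]<.121)&(np.hypot(C[...,0]-.522,C[...,1]-.05)<.06)
P=C[m];
if len(P): k=P.mean(0)[:2]-AX; print('knob',P.mean(0).round(4),np.degrees(np.arctan2(k[1],k[0])))
E
```

```text
t: 16.4
tool_pos: [0.5506, -0.0606, 0.1373]
orientation: [-1.872, -2.511, 0.01]
force: [1.1, -0.3, 0.2]
opening: 0.0511
[ 0.55065313 -0.06043849  0.13727148] [-1.87148789 -2.51137374  0.01040382]
fin 658 [ 0.5585 -0.0739  0.0706] ((558.7638549804688, -74.46432495117188), (10.33458137512207, 45.014286041259766), 16.72878646850586) 256 268 191 243
deck 5928 [ 0.5579 -0.072   0.0402] ((558.85791015625, -75.2586669921875), (70.03052520751953, 90.47447204589844), 16.617897033691406)
knob [0.5619 0.0681 0.116 ] 23.436984569948244
```

View pics/w3.png

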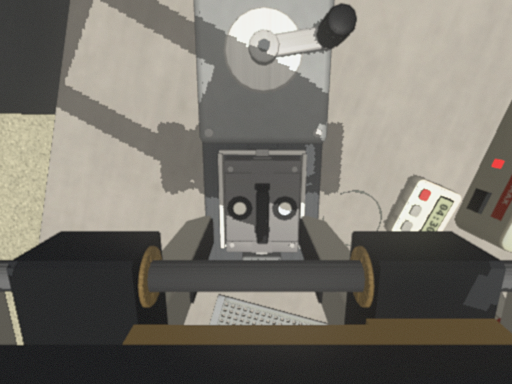

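The wrist view shows the fin at about (262,213) in the pocket, with the bosses at (239,208) and (285,208). The fin is measured at (558.8, -74.5) mm, its top at 70.6 mm, 10 x 45 mm, yaw 16.7°, which agrees with the sizes given. The knob has stayed at 23°.

```bash
python3 -c "
from h import *
plan([.5588,-.0748,.085],np.radians(16.7),4)"
```

```text
from [ 0.5507 -0.0604  0.1373] dp mm [  8.1 -14.4 -52.3] rv [-0.011 -0.004 -0.002]
[-4.1, 1.1, 13.0] [-0.003, -0.001, -0.0]
[-4.1, 1.0, 13.0] [-0.003, -0.001, -0.0]
[-4.0, 1.0, 13.1] [-0.003, -0.001, -0.0]
[-4.0, 1.0, 13.1] [-0.003, -0.001, -0.0]
```

```bash
python3 -m pendant '[{"translation":[-4,1,10],"twist":[-0.003,-0.001,0],"grip":0.1},{"translation":[-4,1,12],"twist":[-0.003,-0.001,0],"grip":0.1},{"translation":[-4,1,12],"twist":[-0.003,-0.001,0],"grip":0.1},{"translation":[-2.5,1,8],"twist":[-0.002,-0.001,0],"grip":0.1},{"translation":[0,0,0],"twist":[0,0,0],"grip":0.1},{"translation":[0,0,0],"twist":[0,0,0],"grip":0.1},{"translation":[0,0,0],"twist":[0,0,0],"grip":0.1},{"translation":[0,0,0],"twist":[0,0,0],"grip":0.1},{"translation":[0,0,0],"twist":[0,0,0],"grip":0.1},{"translation":[0,0,0],"twist":[0,0,0],"grip":0.1}]'
python3 -c "
from h import *
plan([.5588,-.0748,.048],np.radians(16.7),4)"
```

```text
t: 17.45
tool_pos: [0.5591, -0.0718, 0.091]
orientation: [1.873, 2.522, 0.001]
force: [0.4, 0.5, -1.2]
opening: 0.0511
from [ 0.5591 -0.0718  0.091 ] dp mm [ -0.3  -3.  -43. ] rv [ 0.001 -0.     0.002]
[-0.7, -0.3, 10.8] [0.0, -0.0, 0.0]
[-0.7, -0.3, 10.8] [0.0, -0.0, 0.0]
[-0.7, -0.3, 10.8] [0.0, -0.0, 0.0]
[-0.7, -0.3, 10.8] [0.0, -0.0, 0.0]
```

```bash
python3 -m pendant '[{"translation":[-1,-0.5,9],"twist":[0,0,0],"grip":0.1},{"translation":[-1,-0.5,10],"twist":[0,0,0],"grip":0.1},{"translation":[-1,0,9],"twist":[0,0,0],"grip":0.1},{"translation":[0,0,5],"twist":[0,0,0],"grip":0.1},{"translation":[0,0,3],"twist":[0,0,0],"grip":0.1},{"translation":[0,0,2],"twist":[0,0,0],"grip":0.1},{"translation":[0,0,0],"twist":[0,0,0],"grip":0.1},{"translation":[0,0,0],"twist":[0,0,0],"grip":0.1},{"translation":[0,0,0],"twist":[0,0,0],"grip":0.1},{"translation":[0,0,0],"twist":[0,0,0],"grip":0.1}]'
python3 -c "
from h import *
plan([.5588,-.0748,.048],np.radians(16.7),1)"
```

```text
t: 18.45
tool_pos: [0.559, -0.0752, 0.0495]
orientation: [1.873, 2.522, 0.001]
force: [0.7, -0.2, -0.3]
opening: 0.0512
from [ 0.559  -0.0752  0.0495] dp mm [-0.2  0.4 -1.5] rv [ 0.001 -0.     0.002]
[0.5, -0.0, 1.5] [0.001, -0.0, 0.002]
```

Good. I close with 30 N, then lift only about 2 mm to test for locking.

```bash
python3 -m pendant '[{"translation":[0,0,1.5],"twist":[0,0,0],"grip":-1},{"translation":[0,0,0],"twist":[0,0,0],"grip":-1},{"translation":[0,0,0],"twist":[0,0,0],"grip":-1},{"translation":[0,0,0],"twist":[0,0,0],"grip":-1},{"translation":[0,0,0],"twist":[0,0,0],"grip":-1},{"translation":[0,0,0],"twist":[0,0,0],"grip":-1},{"translation":[0,0,0],"twist":[0,0,0],"grip":-1},{"translation":[0,0,0],"twist":[0,0,0],"grip":-1},{"translation":[0,0,0],"twist":[0,0,0],"grip":-1},{"translation":[0,0,0],"twist":[0,0,0],"grip":-1}]' 30
python3 -m pendant '[{"translation":[0,0,-1],"twist":[0,0,0],"grip":-1},{"translation":[0,0,-1],"twist":[0,0,0],"grip":-1},{"translation":[0,0,-1],"twist":[0,0,0],"grip":-1},{"translation":[0,0,-1],"twist":[0,0,0],"grip":-1},{"translation":[0,0,-1],"twist":[0,0,0],"grip":-1},{"translation":[0,0,0],"twist":[0,0,0],"grip":-1},{"translation":[0,0,0],"twist":[0,0,0],"grip":-1},{"translation":[0,0,0],"twist":[0,0,0],"grip":-1},{"translation":[0,0,0],"twist":[0,0,0],"grip":-1},{"translation":[0,0,0],"twist":[0,0,0],"grip":-1}]' 30
python3 -c "
from h import *
s=robot.read_state();print(s['tool_pos'],s['force'],s['wrist_torque'])"
```

```text
t: 19.45
tool_pos: [0.5596, -0.0752, 0.0486]
orientation: [1.872, 2.521, 0.002]
force: [0.8, -0.2, -1.1]
opening: 0.0098
t: 20.45
tool_pos: [0.5584, -0.0751, 0.0529]
orientation: [-1.872, -2.522, -0.0]
force: [0.5, -0.4, -2.4]
opening: 0.01
[ 0.5583909  -0.07505321  0.05288645] [ 0.52015222 -0.35347612 -2.3574436 ] [-0.06331918  0.07413196  0.01440016]
```

It rose 4.3 mm, past the 3 mm locked play, with only its weight of 2.4 N on the wrist, so it is free. I lift it straight up and work out the tray pose.

```bash
python3 -m pendant '[{"translation":[0,0,-4],"twist":[0,0,0],"grip":-1},{"translation":[0,0,-6],"twist":[0,0,0],"grip":-1},{"translation":[0,0,-8],"twist":[0,0,0],"grip":-1},{"translation":[0,0,-14],"twist":[0,0,0],"grip":-1},{"translation":[0,0,-20],"twist":[0,0,0],"grip":-1},{"translation":[0,0,-22],"twist":[0,0,0],"grip":-1},{"translation":[0,0,-22],"twist":[0,0,0],"grip":-1},{"translation":[0,0,-20],"twist":[0,0,0],"grip":-1},{"translation":[0,0,-14],"twist":[0,0,0],"grip":-1},{"translation":[0,0,-8],"twist":[0,0,0],"grip":-1}]' 30
python3 - <<'E'
from h import *
im,d,i=load('top0');C=cloud(i,d);g=im.astype(int)
m=(abs(C[...,2])<.03)&(abs(C[...,0]-.51)<.13)&(abs(C[...,1]-.33)<.10)&(g.min(-1)>165)
m=cv2.morphologyEx(m.astype(np.uint8),cv2.MORPH_OPEN,np.ones((3,3)))
v,u=np.nonzero(m);print(m.sum(),u.min(),u.max(),v.min(),v.max())
for z in(.002,.02):
    Q=np.array([onplane(i,a,b,z)[:2] for a,b in zip(u,v)]);print(z,cv2.minAreaRect((Q*1000).astype(np.float32)))
im,d,i=load('side0');C=cloud(i,d)
m=(d>0)&(C[...,2]>.010)&(C[...,2]<.024)&(abs(C[...,0]-.51)<.13)&(abs(C[...,1]-.33)<.10)
P=C[m];print('side rim',m.sum(),cv2.minAreaRect((P[:,:2]*1000).astype(np.float32)),P[:,2].max())
s=robot.read_state();print(s['force'],s['opening'])
plan([.51,.33,.2],np.radians(16.7),16)
E
```

```text
t: 21.45
tool_pos: [0.5585, -0.0751, 0.2037]
orientation: [1.872, 2.521, 0.002]
force: [-0.2, 0.3, -2.3]
opening: 0.0099
978 191 222 199 240
0.002 ((512.5307006835938, 331.61859130859375), (124.3686294555664, 168.52783203125), 75.65744018554688)
0.02 ((506.88397216796875, 331.0762939453125), (123.0969009399414, 166.8046112060547), 75.65741729736328)
side rim 529 ((513.6990356445312, 331.263671875), (136.3855438232422, 184.22032165527344), 75.49141693115234) 0.023576402658916695
[-0.15713325  0.27096793 -2.2532643 ] 0.009913362219885027
from [ 0.5585 -0.0751  0.2037] dp mm [-48.5 405.1  -3.7] rv [0.002 0.001 0.002]
[25.1, 4.4, 0.2] [0.0, 0.0, 0.0]
[25.1, 4.4, 0.2] [0.0, 0.0, 0.0]
[25.1, 4.4, 0.2] [0.0, 0.0, 0.0]
[25.1, 4.4, 0.2] [0.0, 0.0, 0.0]
[25.1, 4.4, 0.2] [0.0, 0.0, 0.0]
[25.1, 4.4, 0.2] [0.0, 0.0, 0.0]
[25.1, 4.4, 0.2] [0.0, 0.0, 0.0]
[25.1, 4.4, 0.2] [0.0, 0.0, 0.0]
[25.1, 4.4, 0.2] [0.0, 0.0, 0.0]
[25.1, 4.4, 0.2] [0.0, 0.0, 0.0]
[25.1, 4.4, 0.2] [0.0, 0.0, 0.0]
[25.1, 4.4, 0.2] [0.0, 0.0, 0.0]
[25.1, 4.4, 0.2] [0.0, 0.0, 0.0]
[25.1, 4.4, 0.2] [0.0, 0.0, 0.0]
[25.1, 4.4, 0.2] [0.0, 0.0, 0.0]
[25.1, 4.4, 0.2] [0.0, 0.0, 0.0]
```

The tray is measured at (513, 331) mm with its long side at yaw -14.5° and footprint 184 x 136 mm, which agrees with the text. I carry the cassette over the housing and turn it about 31° to line up.

```bash
python3 -m pendant '[{"translation":[15,3,0],"twist":[0,0,0],"grip":-1},{"translation":[25,5,0],"twist":[0,0,0],"grip":-1},{"translation":[30,5,0],"twist":[0,0,0],"grip":-1},{"translation":[30,5,0],"twist":[0,0,0],"grip":-1},{"translation":[30,5,0],"twist":[0,0,0],"grip":-1},{"translation":[30,5,0],"twist":[0,0,0],"grip":-1},{"translation":[30,5,0],"twist":[0,0,0],"grip":-1},{"translation":[30,5,0],"twist":[0,0,0],"grip":-1},{"translation":[30,5,0],"twist":[0,0,0],"grip":-1},{"translation":[25,5,0],"twist":[0,0,0],"grip":-1}]' 30
python3 -c "
from h import *
plan([.513,.331,.19],np.radians(-14.5),8)"
```

```text
t: 22.45
tool_pos: [0.5172, 0.2162, 0.1965]
orientation: [-1.875, -2.513, 0.009]
force: [-0.2, -0.6, -2.1]
opening: 0.0097
from [0.5172 0.2162 0.1965] dp mm [ -4.2 114.8  -6.5] rv [-0.009  0.     0.542]
[13.9, 3.6, 0.8] [-0.001, 0.0, 0.068]
[14.1, 2.6, 0.8] [-0.001, 0.0, 0.068]
[14.3, 1.7, 0.8] [-0.001, 0.0, 0.068]
[14.3, 0.7, 0.8] [-0.001, 0.0, 0.068]
[14.4, -0.3, 0.8] [-0.001, 0.0, 0.068]
[14.3, -1.2, 0.8] [-0.001, 0.0, 0.068]
[14.2, -2.2, 0.8] [-0.001, 0.0, 0.068]
[14.0, -3.2, 0.8] [-0.001, 0.0, 0.068]
```

```bash
python3 -m pendant '[{"translation":[14,3.5,1],"twist":[-0.001,0,0.068],"grip":-1},{"translation":[14,2.5,1],"twist":[-0.001,0,0.068],"grip":-1},{"translation":[14,1.5,1],"twist":[-0.001,0,0.068],"grip":-1},{"translation":[14,0.5,1],"twist":[-0.001,0,0.068],"grip":-1},{"translation":[14,0,1],"twist":[-0.001,0,0.068],"grip":-1},{"translation":[14,-1,1],"twist":[-0.001,0,0.068],"grip":-1},{"translation":[14,-2,1],"twist":[-0.001,0,0.068],"grip":-1},{"translation":[8,-2,0],"twist":[0,0,0.05],"grip":-1},{"translation":[0,0,0],"twist":[0,0,0],"grip":-1},{"translation":[0,0,0],"twist":[0,0,0],"grip":-1}]' 30
python3 - <<'E'
from h import *
im,d,i=snap('wrist','w4.png'); C=cloud(i,d)
for lo,hi in((.012,.023),(-.003,.006)):
    m=(d>0)&(C[...,2]>lo)&(C[...,2]<hi)&(abs(C[...,0]-.513)<.13)&(abs(C[...,1]-.331)<.10)
    P=C[m];print(m.sum(),cv2.minAreaRect((P[:,:2]*1000).astype(np.float32)))
plan([.513,.331,.08],np.radians(-14.5),8)
E
```

```text
t: 23.45
tool_pos: [0.4983, 0.3373, 0.1758]
orientation: [-2.471, -1.925, 0.033]
force: [-0.8, -0.6, -2.0]
opening: 0.0098
1043 ((513.7267456054688, 331.118408203125), (131.61508178710938, 183.4647674560547), 75.86163330078125)
22258 ((512.9984130859375, 331.0447998046875), (199.92367553710938, 259.9712219238281), 89.99496459960938)
from [0.4983 0.3372 0.1757] dp mm [ 14.7  -6.2 -95.7] rv [-0.021  0.011  0.005]
[-0.2, 2.2, 11.9] [-0.003, 0.001, 0.001]
[-0.2, 2.2, 11.9] [-0.003, 0.001, 0.001]
[-0.2, 2.2, 11.9] [-0.003, 0.001, 0.001]
[-0.2, 2.1, 11.9] [-0.003, 0.001, 0.001]
[-0.2, 2.1, 11.9] [-0.003, 0.001, 0.001]
[-0.2, 2.1, 11.9] [-0.003, 0.001, 0.001]
[-0.3, 2.0, 12.0] [-0.003, 0.001, 0.001]
[-0.3, 2.0, 12.0] [-0.003, 0.001, 0.001]
```

View pics/w4.png

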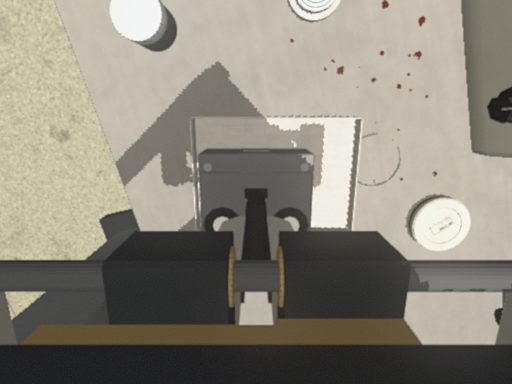

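The view shows the cassette at (257,190), aligned over the tray, whose corners are at (193,117) and (360,117). Re-measuring the tray gives (513.5, 331.1) mm. Touchdown is expected at TCP z ≈ 0.041.

```bash
python3 -m pendant '[{"translation":[0,2,12],"twist":[-0.003,0.001,0],"grip":-1},{"translation":[0,2,12],"twist":[-0.003,0.001,0],"grip":-1},{"translation":[0,2.5,12],"twist":[-0.003,0.001,0],"grip":-1},{"translation":[0,2.5,12],"twist":[-0.003,0.001,0],"grip":-1},{"translation":[0,2.5,12],"twist":[-0.003,0.001,0],"grip":-1},{"translation":[0,2,12],"twist":[-0.003,0.001,0],"grip":-1},{"translation":[0,1,12],"twist":[-0.003,0.001,0],"grip":-1},{"translation":[0,0,8],"twist":[0,0,0],"grip":-1},{"translation":[0,0,3],"twist":[0,0,0],"grip":-1},{"translation":[0,0,0],"twist":[0,0,0],"grip":-1}]' 30
python3 -c "
from h import *
plan([.513,.331,.046],np.radians(-14.2),8)"
```

```text
t: 24.5
tool_pos: [0.5111, 0.33, 0.0692]
orientation: [2.476, 1.928, -0.009]
force: [-1.3, -0.2, -0.9]
opening: 0.0097
from [0.5111 0.33   0.0692] dp mm [  1.9   1.  -23.2] rv [-0.001  0.007  0.   ]
[0.2, 0.2, 2.9] [-0.0, 0.001, 0.0]
[0.2, 0.2, 2.9] [-0.0, 0.001, 0.0]
[0.2, 0.2, 2.9] [-0.0, 0.001, 0.0]
[0.2, 0.2, 2.9] [-0.0, 0.001, 0.0]
[0.2, 0.2, 2.9] [-0.0, 0.001, 0.0]
[0.2, 0.2, 2.9] [-0.0, 0.001, 0.0]
[0.2, 0.2, 2.9] [-0.0, 0.001, 0.0]
[0.2, 0.2, 2.9] [-0.0, 0.001, 0.0]
```

```bash
python3 -m pendant '[{"translation":[0,0,3],"twist":[0,0.001,0],"grip":-1},{"translation":[0,0,3.5],"twist":[0,0.001,0],"grip":-1},{"translation":[0,0,3.5],"twist":[0,0.001,0],"grip":-1},{"translation":[0,0,3.5],"twist":[0,0.001,0],"grip":-1},{"translation":[0,0,3],"twist":[0,0.001,0],"grip":-1},{"translation":[0,0,3],"twist":[0,0.001,0],"grip":-1},{"translation":[0,0,2],"twist":[0,0.001,0],"grip":-1},{"translation":[0,0,1],"twist":[0,0,0],"grip":-1},{"translation":[0,0,0],"twist":[0,0,0],"grip":-1},{"translation":[0,0,0],"twist":[0,0,0],"grip":-1}]' 30
python3 -c "
from h import *
plan([.513,.331,.041],np.radians(-14.2),8)"|head -1
```

```text
t: 25.5
tool_pos: [0.5125, 0.3309, 0.0471]
orientation: [-2.478, -1.93, -0.006]
force: [1.1, 0.2, -1.9]
opening: 0.0094
from [0.5125 0.3309 0.0471] dp mm [ 0.5  0.1 -6.1] rv [ 0.002 -0.004  0.001]
```

```bash
python3 -m pendant '[{"translation":[0,0,0.8],"twist":[0,0,0],"grip":-1},{"translation":[0,0,0.8],"twist":[0,0,0],"grip":-1},{"translation":[0,0,0.8],"twist":[0,0,0],"grip":-1},{"translation":[0,0,0.8],"twist":[0,0,0],"grip":-1},{"translation":[0,0,0.8],"twist":[0,0,0],"grip":-1},{"translation":[0,0,0.8],"twist":[0,0,0],"grip":-1},{"translation":[0,0,0.5],"twist":[0,0,0],"grip":-1},{"translation":[0,0,0.5],"twist":[0,0,0],"grip":-1},{"translation":[0,0,0],"twist":[0,0,0],"grip":-1},{"translation":[0,0,0],"twist":[0,0,0],"grip":-1}]' 30
```

```text
t: 26.5
tool_pos: [0.5128, 0.3311, 0.0412]
orientation: [-2.478, -1.93, -0.007]
force: [0.7, -1.4, -3.0]
opening: 0.0099
```

```bash
python3 -m pendant '[{"translation":[0,0,0.5],"twist":[0,0,0],"grip":-1},{"translation":[0,0,0.5],"twist":[0,0,0],"grip":-1},{"translation":[0,0,0.4],"twist":[0,0,0],"grip":-1},{"translation":[0,0,0],"twist":[0,0,0],"grip":-1},{"translation":[0,0,0],"twist":[0,0,0],"grip":-1},{"translation":[0,0,0],"twist":[0,0,0],"grip":-1},{"translation":[0,0,0],"twist":[0,0,0],"grip":-1},{"translation":[0,0,0],"twist":[0,0,0],"grip":-1},{"translation":[0,0,0],"twist":[0,0,0],"grip":-1},{"translation":[0,0,0],"twist":[0,0,0],"grip":-1}]' 30
```

```text
t: 27.5
tool_pos: [0.5131, 0.3313, 0.0408]
orientation: [-2.478, -1.931, -0.008]
force: [-0.1, -0.8, 0.6]
opening: 0.0099
```

Contact: the force went from -2.4 to +0.6 N at z = 0.0408, as predicted. I release and rise.

```bash
python3 -m pendant '[{"translation":[0,0,0],"twist":[0,0,0],"grip":-0.2},{"translation":[0,0,0],"twist":[0,0,0],"grip":-0.2},{"translation":[0,0,0],"twist":[0,0,0],"grip":-0.2},{"translation":[0,0,0],"twist":[0,0,0],"grip":-0.2},{"translation":[0,0,-4],"twist":[0,0,0],"grip":-0.2},{"translation":[0,0,-10],"twist":[0,0,0],"grip":-0.2},{"translation":[0,0,-20],"twist":[0,0,0],"grip":-0.2},{"translation":[0,0,-30],"twist":[0,0,0],"grip":-0.2},{"translation":[0,0,-30],"twist":[0,0,0],"grip":-0.2},{"translation":[0,0,-20],"twist":[0,0,0],"grip":-0.2}]'
python3 - <<'E'
from h import *
im,d,i=snap('wrist','w5.png');C=cloud(i,d)
for n,lo,hi in(('deck',.029,.035),('fin',.058,.066),('rim',.013,.023)):
    m=(d>0)&(C[...,2]>lo)&(C[...,2]<hi)&(abs(C[...,0]-.513)<.12)&(abs(C[...,1]-.331)<.09)
    P=C[m]
    if len(P):print(n,m.sum(),P.mean(0).round(4),P[:,2].std().round(4),cv2.minAreaRect((P[:,:2]*1000).astype(np.float32)))
robot.read_camera; snap('side','s5.png')
print(robot.read_state()['tool_pos'],robot.read_state()['force'])
E
```

```text
t: 28.5
tool_pos: [0.5109, 0.3299, 0.1579]
orientation: [-2.477, -1.93, -0.001]
force: [1.0, 0.4, 0.0]
opening: 0.0369
deck 5272 [0.5126 0.334  0.0322] 0.0008 ((512.1069946289062, 331.3429870605469), (89.89446258544922, 69.9371109008789), 75.71343231201172)
fin 560 [0.5124 0.3324 0.0625] 0.0014 ((512.1016235351562, 331.6359558105469), (45.37548828125, 10.350040435791016), 76.10369110107422)
rim 1293 [0.5188 0.3372 0.0185] 0.0024 ((513.5474243164062, 330.43267822265625), (132.56190490722656, 183.42544555664062), 75.85983276367188)
[0.51261807 0.33085351 0.16002988] [ 0.72190992  0.91977711 -0.13914773]
```

View pics/s5.png

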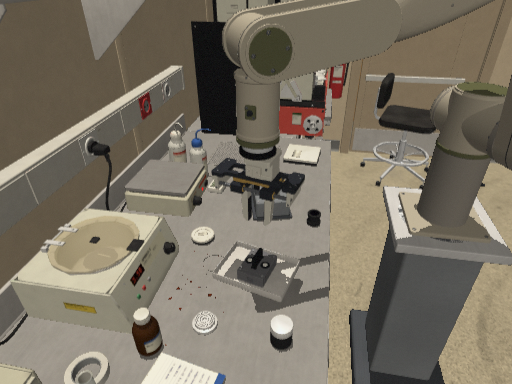

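The cassette sits flat and upright at (257,268), centred in the tray. The loupe, carrier, chuck, case, timer and mask box have not moved. The arm is touching nothing, so I hand in.

```bash
python3 -c "
from plant import robot
print(robot.close_job())"
```

```text
the job is handed in; nothing more can be done
None
```

The job is done and handed in at about 28.6 s of the 72 s allowed. No verdict was reported.

- **Crank:** I wound it clockwise about 1.8 turns in all. The drag held at 7–8 N until, at about 1.7 turns, it dropped to 0.1 N. A further 39° to confirm it read about 2 N at one point and then near 0. I stopped at most about 125° past the release, and the knob did not spring back when let go.
- **Lift:** I took the cassette by the fin about 4 to 5 mm above the nominal grip point, to clear two 4 mm bosses on its deck. It came up past the 3 mm locked play with only its own weight on the wrist (about 2.4 N), so the bolts had drawn back.
- **Placing:** It touched down in the tray at the expected height with under 1 N. My last wrist measurements:
  - Deck height is 32 mm, even to within 0.8 mm.
  - The centre is within 1.5 mm of the tray's, and the edges are parallel to the tray.
- **Other things:** In the side view the loose items and the tray look unmoved. I judged the loose items by eye and did not measure them.

One check disagreed: triangulating the knob top gave 112.6 mm, against 116 mm from depth and 117 mm in the text. I put this down to the fingers partly hiding the knob and used the depth reading.

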